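# Saucepan onto the bare-spindle ring, control knob pressed home on its D-spindle

### The job

On the two-ring hob, first slide the saucepan, without lifting or tipping it, off the ring whose control has its knob and onto the middle of the other ring, whose control is a bare spindle. Then take the loose control knob lying beside the hob, turn it so that the flat in its bore (on its nose side) matches the flat of the D-shaped spindle, push it fully home, and press knob and spindle down together against the spring. Finish while still holding it pressed right down with the fingers, without letting go, and leave the cake ring, mixing bowl, ramekin and jar where they are.

Things in the scene. Friction and masses are not known exactly. Their poses are not given: they have to be found in the camera images.
- pan_centre (a point): small open steel saucepan, 116 mm across, 60 mm high, wall 3 mm, standing flat on the hob's level glass (50 mm above the table) on the ring behind the fitted knob. The point is on the pan's axis half-way up, 30 mm above the glass; x points along its stub handle, z up.
- pan: the same saucepan, 0.35 to 0.65 kg; origin on its axis at its underside.
- pan_handle (a point): middle of the pan's straight stub handle, a level dark bar 16 mm wide and 14 mm thick, 90 mm out from the pan's axis along the pan's x and 45 mm above the glass; the bar runs from 58 to 119 mm from the pan's axis. It points roughly away from the robot (within about 30 degrees).
- ring_bare (a point): centre, on the glass, of the ring the pan must go to: the marked ring (light circles on dark glass, 148 mm across) straight behind the bare spindle, 145 mm from it. The two rings stand side by side, 190 mm apart. Its axes are the hob's: y points left along the hob, from ring to ring.
- knob_centre (a point): loose black control knob upright on the table, left or right of the hob: round skirt 44 mm across, 22 mm high, and on it a grip bar 14 mm wide, 22 to 42 mm above the underside, from 20 mm behind the axis to a tapered nose 32 mm ahead of it (10 mm beyond the skirt). The point is on the axis 21 mm above the underside; x points along the bar to the nose, z up.
- knob: the same loose knob, 60 g; origin on the axis at its underside, x to the nose. The D-shaped bore in the underside is 18 mm deep and 17.8 mm across, with its flat on the nose side 3.9 mm from the axis: 0.9 mm clear of the spindle all round, so it goes on freely within about 7 degrees.
- spindle_tip (a point): centre of the top of the bare upright D-shaped metal spindle on the hob's front strip: 16 mm across, flat 3 mm from the axis, chamfered top 26 mm above the glass (76 mm above the table). x points out of the flat: the knob's nose must point along it; z up. The spindle does not turn. With the knob fully home the bore's end rests on this point and the knob's centre point lies 3 mm above it.
- spindle (a joint): how far the bare spindle is pressed down, 0 (up) to 0.005 m (stop). A spring pushes it up: about 5 N to start it moving, about 9 N at the stop. A knob fully home clears the glass by 8 mm, 3 mm when pressed to the stop. The knob's start needs a turn of at most 80 degrees either way to match.
- fitted_knob: the other control: an identical knob already on its spindle and fixed, in front of the ring where the pan starts, 190 mm from the bare spindle. The origin is on its axis at the glass; its top is 50 mm above the glass.
- hob: fixed steel table hob with black glass, 300 mm (x, front to back) by 400 mm (y), 50 mm high; origin under its centre on the table. Rings are centred at x +60 mm, y +95 and -95 mm; controls at x -85 mm, y +95 and -95 mm.
- cake_ring: loose plain steel cake ring, 72 mm across, 45 mm high, on the table on the side of the hob where the knob is not; origin at its underside; to be left alone
- bowl: steel mixing bowl, 170 mm across, 75 mm high, at the back left; origin at its underside; to be left alone
- ramekin: white ceramic ramekin, 72 mm across, 42 mm high, right of the hob; origin at its underside; to be left alone
- jar: glass jar with a steel cap, 68 mm across, 100 mm high, behind the hob; origin at its underside; to be left alone
Things that resemble listed ones, but are neither listed nor needed, are in the scene too. Leave any yellow look-alike of the knob alone.

How it is judged:
By the outcome, as a careful person would: the job done as asked, in the order asked, and still so for the second after the job is handed in, while the arm keeps its last pose, push and grip.
It also fails if it takes over 58 s, if anything falls off the work surface, if the arm or the gripper's body presses on something with over 40 N, if the wrist force passes 120 N, or if a joint passes its speed limit or range.

### The arm

A 6-joint arm with a two-finger parallel gripper is mounted at the origin on the work surface. World frame = base frame: x ahead of the robot, y to its left, z up, the work surface at z = 0. Lengths are in m, angles in rad, forces in N, time in s.
With the tool pointing down it reaches from about 0.3 to 0.95 m from the base axis. Payload 3.1 kg.
Tool frame: the origin (TCP) lies midway between the tips of the shut fingers; the grasp point (between the pads) lies 19 mm behind it (bot.tcp_to_grasp is the distance from the TCP to the grasp point, in m); z points along the fingers, y is the line along which they close (so a half turn about z gives the same grasp; the last joint's range is limited). The gripper opens to 85 mm and grips with 20 to 120 N. Pads are 22 mm wide; open, the fingers measure 114 mm over their backs; the gripper's body (76 mm by 85 mm) begins 54 mm behind the grasp point. The pads swing forward as they close: fully open they stand 13 mm farther back than shut.
Start: joints at [1.278, 0.308, 1.634, -0, 1.2, -0.07], TCP at [0.138, 0.61, 0.231] pointing down, gripper open.
Joint ranges: [-3.06, 3.06], [-0.79, 1.96], [0.05, 2.63], [-1.19, 4.34], [0.05, 2.64], [-2.94, 2.94]. Speed limits (rad/s): [2.79, 2.79, 3.14, 3.14, 3.14, 3.14].

### API

Orientations are given as [roll, pitch, yaw] about the fixed x, y, z axes, in that order (R = Rz(yaw) Ry(pitch) Rx(roll)).
In Python, from plant import bot, snapshot gives the robot as it stands.
- The arm moves only by the tool move_arm, never from a script. Its argument "plan" is a list of rows, each an object with "offset": the shift along the tool's x, y, z in cm, a list of three; "spin": the turn about the tool's z in rad; "jaw": the closure, from -1 (fully open) to 1 (shut). In form: [{"offset": [tx, ty, tz], "spin": spin, "jaw": jaw}, ...]. A call has 1 to 5 rows; each row shifts and turns the commanded pose from where the row before left it, along the tool's axes as they then stand; what a row does not reach is not made up. A row lasts 1/8 s, in which the tool goes at most 62.5 mm and 10.7 degrees, less where a joint would pass 70% of its speed; a pose out of reach is approached as far as the arm can. A call is refused whole if a number of a shift passes 6.25 or a number of a turn 0.188, either way. A call with a gripper value outside its range is refused whole. The fingers move at their own pace and stop on an object; the grip force is fixed at half the most. Time passes only in rows, so rows that do not move let the fingers close. It gives the time, the measured TCP pose, the force, the opening and the grip force at its end, in the units of the state.
- bot.state(): the state, without advancing time (a new reading comes with each control period).
- snapshot(name): name is "scene" or "top" or "wrist"; returns a dict with "image" (384x512x3 uint8, blue, green, red), "intrinsics" (3x3 intrinsics, pixels), "k1" (the pictures are not rectified: a ray, as slopes to the right and down, at radius r is drawn at 1 + k1 r^2 times it, then the intrinsics apply), "rvec" (rotation vector, rad) and "tvec" (3), from world to camera coordinates, as OpenCV has them. Camera axes: x right, y down, z forward; pixel columns grow to the right and rows downward; lengths in m; the calibration is good to about 2 mm. A picture is of the moment at which its call begins. There is no depth.
- bot.finish_job(): hands the job in; it is judged then, once.
The state is a dict: "t": time; "joint_positions": joint angles; "qvel": joint speeds; "joint_efforts": joint torques, N m; "tool_pos": TCP position; "ee_rot": TCP orientation; "contact_force": force on the tool from outside, world axes, zero at the start; "torque": the same for the moment, N m; "grip_width": finger opening in m; "grip_force": force on a finger pad.
Only numpy, scipy, OpenCV 4.12 (cv2) and the standard library are available. Lean on these libraries where they do the work, as an engineer would, in place of code of your own. Each camera call takes 0.05 s, during which the arm holds its last target. There are 200 camera calls.

## Working session

There is one attempt and no reset: what is moved stays moved. The work goes in short steps, Python scripts to look and compute and a tool call to move; the robot and the scene stay as the last step left them, time stands still between calls to the robot, and variables do not carry over. Pictures are saved under pics/ and viewed, at most 10 in all, crops included, and the job is handed in when it is done.

Besides the shell and the picture viewer there is one more tool, called after "Emit:" in YAML: its name, and indented under it one key for each argument. move_arm: Moves the arm, as the interface text tells. Its arguments: {"type":"object","properties":{"plan":{"type":"array"}},"required":["plan"]}

```bash
mkdir -p pics; ls
python3 - <<'E'
from plant import bot, snapshot
import cv2,numpy as np,pickle
print(bot.state(), bot.tcp_to_grasp)
d={}
for n in ["scene","top","wrist"]:
    s=snapshot(n); d[n]=s
    print(n,s["intrinsics"].tolist(),s["k1"],s["rvec"],s["tvec"])
pickle.dump(d,open("s0.pkl","wb"))
cv2.imwrite("pics/a.png",cv2.resize(d["top"]["image"],(800,600)))
cv2.imwrite("pics/b.png",cv2.resize(d["scene"]["image"],(800,600)))
E
```

```text
pics
{'t': 0.0, 'joint_positions': array([ 1.27831867e+00,  3.08996956e-01,  1.63521571e+00,  1.81404645e-06,
        1.19970597e+00, -6.96868825e-02]), 'qvel': array([ 0.00051694, -0.00112705,  0.0001907 ,  0.00084676, -0.00041657,
       -0.00021184]), 'joint_efforts': array([-1.56290451e-03, -4.15245688e+01, -2.76666838e+01, -2.29161315e-04,
        1.02336393e-02, -7.05957447e-06]), 'tool_pos': array([0.13787109, 0.60874447, 0.23003821]), 'ee_rot': array([-3.13927243e+00, -1.63644268e-04,  2.91880103e+00]), 'contact_force': array([ 0.08495443, -0.58068227, -0.29813998]), 'torque': array([-0.01485904,  0.02102827,  0.00797   ]), 'grip_force': 0.0, 'grip_width': 0.08553691340564502} 0.0187
scene [[387.1154655182219, 0.0, 251.75538362595614], [0.0, 387.1154655182219, 187.70289927612515], [0.0, 0.0, 1.0]] 0.02538499079372525 [ 1.17367124  2.24390162 -1.07609927] [ 0.31775873 -0.23033091  1.52144784]
top [[378.63233180599906, 0.0, 255.85553741845152], [0.0, 378.63233180599906, 188.2771485133922], [0.0, 0.0, 1.0]] -0.06491548131557402 [ 2.10836274 -2.11443867  0.18849422] [0.03933691 0.55536483 1.23121312]
wrist [[298.84196116436505, 0.0, 256.0996662491999], [0.0, 298.84196116436505, 193.86742904522947], [0.0, 0.0, 1.0]] -0.06820215646199036 [-2.270603   -1.81323021 -0.25876437] [-0.62400783 -0.03590563  0.3796547 ]
```

View pics/a.png

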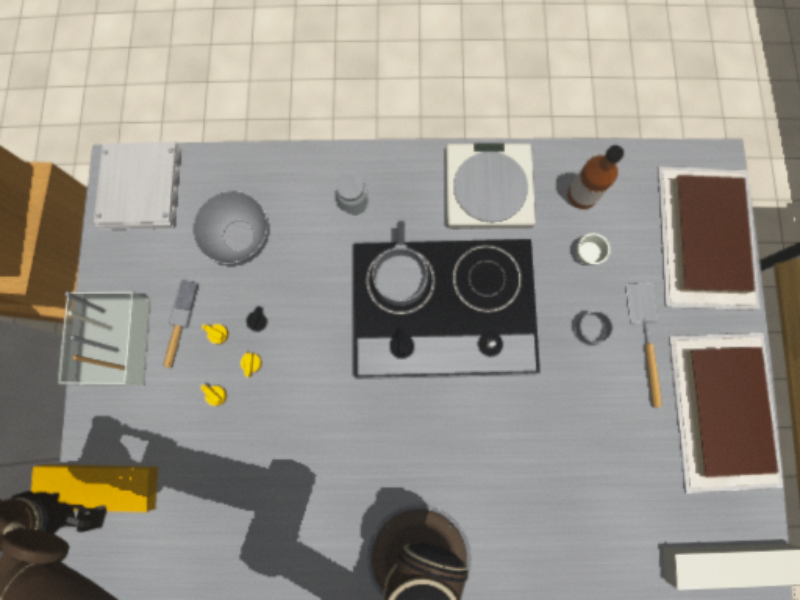

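View pics/b.png

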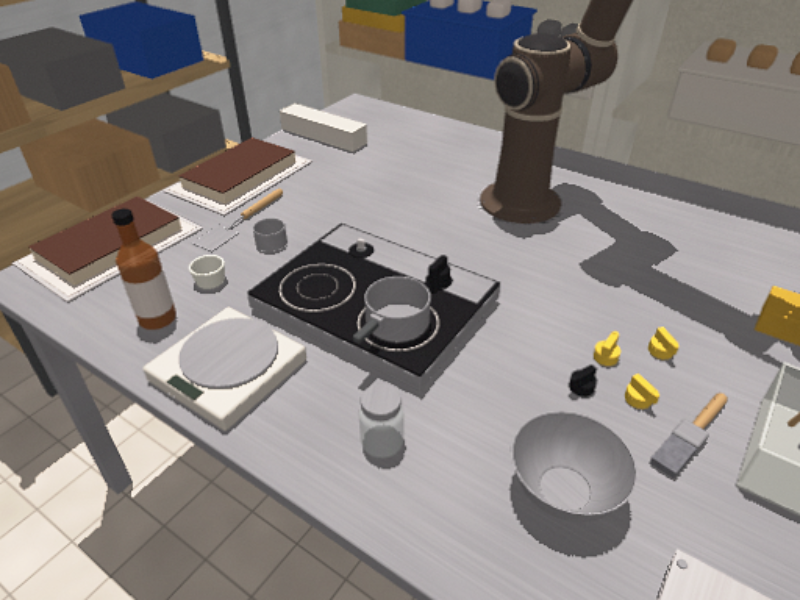

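The top view (800×600) shows the pan at (402,275) on the left ring, with its handle tip at (401,230). The bare ring is at (487,278), the bare spindle at (490,343) and the fitted knob at (402,345).

Things that could be taken for the loose knob:
- Black knob at (257,318): chosen.
- Yellow look-alikes at (215,333), (250,363) and (213,395): no.
- Fitted black knob at (402,345): no.

Things that could be taken for the ring or the pan: the scale's plate at (490,187), the cake ring at (593,327) and the bowl at (231,228).

```bash
cat > h.py <<'E'
import cv2,numpy as np,pickle
from plant import bot,snapshot
def ray(s,uv):
    uv=np.atleast_2d(np.array(uv,float)); K=s["intrinsics"];k=s["k1"]
    p=cv2.undistortPoints(uv.reshape(-1,1,2),K,np.array([k,0,0,0.,0])).reshape(-1,2)
    R,_=cv2.Rodrigues(np.array(s["rvec"],float)); t=np.array(s["tvec"]).ravel()
    return -R.T@t,(np.c_[p,np.ones(len(p))]@R)
def onz(s,uv,z):
    c,d=ray(s,uv); return (c+d*((z-c[2])/d[:,2])[:,None])[:,:2]
def px(s,P):
    return cv2.projectPoints(np.atleast_2d(np.array(P,float)),np.array(s["rvec"],float),np.array(s["tvec"],float),s["intrinsics"],np.array([s["k1"],0,0,0.,0]))[0].reshape(-1,2)
def biggest(m):
    c,_=cv2.findContours(m.astype(np.uint8),cv2.RETR_EXTERNAL,cv2.CHAIN_APPROX_NONE)
    return max(c,key=cv2.contourArea)
E
python3 - <<'E'
from h import *
d=pickle.load(open("s0.pkl","rb")); s=d["top"]; im=s["image"]; f=512/800
g=im.max(2)
def roi(m,x0,y0,x1,y1):
    o=np.zeros_like(m);a=[int(v*f) for v in (x0,y0,x1,y1)];o[a[1]:a[3],a[0]:a[2]]=m[a[1]:a[3],a[0]:a[2]];return o
# glass quad via dark mask
m=roi(g<60,340,225,560,390)
q=cv2.boxPoints(cv2.minAreaRect(biggest(m)));print("dark box",onz(s,q,.05).round(4).tolist())
# bare ring
m=roi(g>90,448,241,526,315); c=biggest(m);e=cv2.fitEllipse(c);print("ring px",e[0],onz(s,e[0],.05),e[1])
# loose knob
m=roi(g<70,235,295,280,340);c=biggest(m);w=onz(s,c.reshape(-1,2),.022)
(cc,r)=cv2.minEnclosingCircle(w.astype(np.float32));print("knob cent",w.mean(0),w.min(0),w.max(0),cc,r)
crop=lambda x0,y0,x1,y1,k:cv2.resize(im[int(y0*f):int(y1*f),int(x0*f):int(x1*f)],None,fx=k,fy=k,interpolation=cv2.INTER_CUBIC)
A=crop(340,215,560,390,4);B=cv2.resize(crop(230,290,290,350,6),(236,236))
o=np.zeros((max(A.shape[0],236),A.shape[1]+236,3),np.uint8);o[:A.shape[0],:A.shape[1]]=A;o[:236,A.shape[1]:]=B
print(o.shape);cv2.imwrite("pics/c.png",o)
E
```

```text
dark box [[0.6707, 0.1505], [0.6868, -0.2556], [0.4001, -0.255], [0.3847, 0.1341]]
ring px (311.2271728515625, 178.0073699951172) [[ 0.59135234 -0.15179034]] (41.32241439819336, 42.95075988769531)
knob cent [0.50768572 0.35813169] [0.48296602 0.33698088] [0.53583995 0.37975738] (0.5093725323677063, 0.35566046833992004) 0.02657187543809414
(448, 800, 3)
```

View pics/c.png

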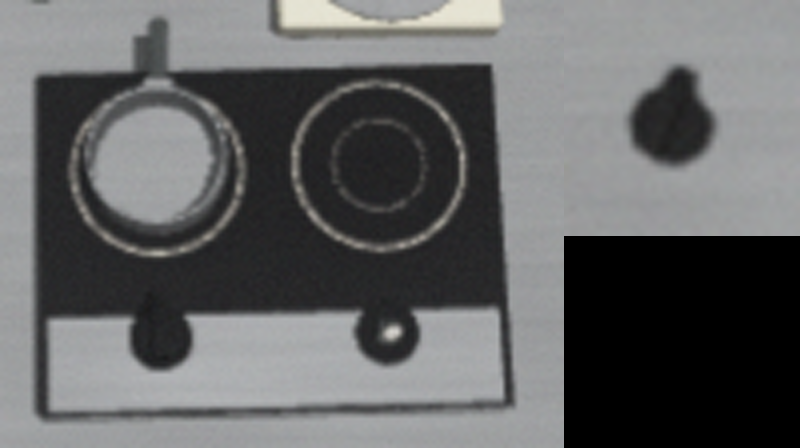

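The crop shows the pan rim centred near (158,155), with the handle running up to (158,20). The ring centres are at (158,170) and (379,166). The spindle is at (390,332) and the fitted knob at (162,335). The loose black knob's nose points up and slightly right.

Run:
```python
from h import *
d=pickle.load(open("s0.pkl","rb")); s=d["top"]
P=lambda u,v:((u+.5)/4-.5+217,(v+.5)/4-.5+137)
def W(n,u,v,z): print(n,onz(s,P(u,v),z).round(4))
W("ringL",158,170,.05);W("ringR",379,166,.05);W("spindle",390,332,.076);W("fitted top",160,322,.1)
W("pan rim L",82,155,.11);W("pan rim R",231,155,.11);W("pan rim bot",158,230,.11);W("rim top",158,85,.11)
W("h tip",158,20,.102);W("h base",155,82,.102)
for n,c in [("fl",(42,413)),("fr",(513,405)),("bl",(37,77)),("br",(490,66))]: W(n,*c,.05)
print("inner floor", onz(s,P(153,155),.053))
# knob axis: skirt circle in B crop
```

```text
ringL [[0.5883 0.0369]]
ringR [[ 0.5909 -0.1523]]
spindle [[ 0.4455 -0.1538]]
fitted top [[0.4516 0.0346]]
pan rim L [[0.5879 0.0981]]
pan rim R [[ 0.5872 -0.0238]]
pan rim bot [[0.5252 0.036 ]]
rim top [[0.6468 0.0358]]
h tip [[0.7056 0.0358]]
h base [[0.6517 0.0384]]
fl [[0.3818 0.1337]]
fr [[ 0.387 -0.258]]
bl [[0.6716 0.1419]]
br [[ 0.6795 -0.2515]]
inner floor [[0.60083898 0.04106927]]
```

Emit:
move_arm:
  plan:
    - {"offset": [0,0,0],"spin": -0.111,"jaw": -1}
    - {"offset": [0,0,0],"spin": -0.111,"jaw": -1}
    - {"offset": [-4.2,-4.4,0],"spin": 0,"jaw": -1}
    - {"offset": [-4.2,-4.4,0],"spin": 0,"jaw": -1}
    - {"offset": [-4.2,-4.4,0],"spin": 0,"jaw": -1}

```text
t: 0.78
tool_pos: [0.2648, 0.476, 0.2309]
ee_rot: [-3.141, 0.0, -3.141]
contact_force: [0.8, -0.5, -1.4]
grip_width: 0.0853
grip_force: 0.0
```

Emit:
move_arm:
  plan:
    - {"offset": [-4.1,-4.4,0],"spin": 0,"jaw": -1}
    - {"offset": [-4.1,-4.4,0],"spin": 0,"jaw": -1}
    - {"offset": [-4.1,-4.4,0],"spin": 0,"jaw": -1}
    - {"offset": [-4.1,-4.4,0],"spin": 0,"jaw": -1}
    - {"offset": [-4.1,-4.4,0],"spin": 0,"jaw": -1}

```text
t: 1.4
tool_pos: [0.4698, 0.2557, 0.2312]
ee_rot: [3.141, 0.0, 3.141]
contact_force: [1.1, 0.4, 1.0]
grip_width: 0.0856
grip_force: 0.0
```

Emit:
move_arm:
  plan:
    - {"offset": [-4.1,-4.4,0],"spin": 0,"jaw": -1}
    - {"offset": [-4.1,-4.4,0],"spin": 0,"jaw": -1}
    - {"offset": [-4.1,-4.4,0],"spin": 0,"jaw": -1}
    - {"offset": [-3.9,-4.2,0],"spin": 0,"jaw": -1}
    - {"offset": [0,0,0],"spin": 0,"jaw": -1}

```text
t: 2.02
tool_pos: [0.6329, 0.0796, 0.2307]
ee_rot: [-3.141, 0.001, 3.136]
contact_force: [-1.0, 0.8, -0.6]
grip_width: 0.0849
grip_force: 0.0
```

Run:
```python
from h import *
s=snapshot("wrist");pickle.dump(s,open("w1.pkl","wb"));print(bot.state()["tool_pos"],bot.state()["ee_rot"])
cv2.imwrite("pics/d.png",s["image"])
print(px(s,[[.677,.036,.095],[.706,.036,.102],[.587,.036,.11],[.591,-.1523,.05],[.446,-.154,.076]]))
```

```text
[0.63121131 0.08149206 0.2304853 ] [ 3.14137182e+00 -1.26453504e-03  3.13747610e+00]
[[212.9068053  226.76336744]
 [213.38462584 255.90731784]
 [205.75046701 137.94932696]
 [ 47.24461268 139.03290776]
 [  6.40092378 -10.95175225]]
```

View pics/d.png

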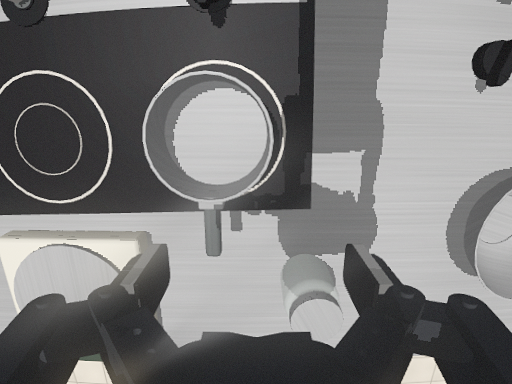

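The wrist view shows the handle from (209,208) to (214,254), close to the prediction. The jar is at (310,285), to the left of the handle.

Run:
```python
from h import *
s=pickle.load(open("w1.pkl","rb"));im=s["image"]
g=im[205:262,198:230].max(2)
for r in range(208,256,6):
    print(r,im[r,198:230].mean(1).astype(int).tolist())
print("jar",onz(s,[(308,272)],.1),onz(s,[(282,272),(335,272)],.1))
# rim ellipse
for u,v in [(143,135),(273,135),(208,72),(208,203)]: print(onz(s,(u,v),.11))
```

```text
208 [115, 164, 184, 182, 182, 183, 183, 182, 180, 182, 182, 183, 184, 183, 186, 173, 127, 131, 129, 131, 131, 131, 132, 133, 119, 95, 83, 84, 86, 84, 84, 81]
214 [185, 184, 187, 186, 187, 180, 128, 131, 132, 137, 136, 137, 135, 130, 132, 131, 135, 122, 99, 101, 100, 96, 112, 164, 192, 190, 189, 189, 189, 191, 192, 175]
220 [186, 185, 186, 187, 188, 183, 141, 128, 131, 134, 136, 135, 133, 131, 129, 131, 132, 123, 98, 97, 96, 90, 110, 163, 192, 190, 191, 189, 190, 189, 191, 193]
226 [191, 192, 193, 192, 193, 190, 161, 123, 127, 131, 135, 134, 132, 129, 129, 131, 132, 131, 120, 90, 87, 86, 91, 154, 200, 196, 195, 196, 194, 195, 195, 198]
232 [191, 192, 192, 192, 191, 195, 187, 112, 126, 130, 133, 134, 132, 126, 127, 128, 128, 126, 127, 120, 113, 103, 87, 145, 198, 195, 193, 194, 194, 194, 194, 193]
238 [190, 189, 190, 190, 191, 193, 188, 139, 121, 126, 131, 131, 130, 126, 126, 128, 128, 126, 124, 124, 112, 105, 83, 136, 198, 192, 192, 192, 192, 193, 192, 191]
244 [193, 192, 192, 191, 193, 193, 191, 159, 118, 123, 130, 129, 129, 125, 125, 126, 128, 128, 125, 118, 114, 106, 84, 116, 179, 194, 192, 191, 191, 191, 191, 191]
250 [191, 192, 191, 192, 192, 193, 194, 189, 110, 124, 125, 130, 129, 125, 125, 126, 126, 125, 124, 122, 117, 106, 89, 115, 179, 194, 193, 192, 192, 192, 193, 193]
jar [[0.7264485  0.13327551]] [[0.72614367 0.10614162]
 [0.72687326 0.16165106]]
[[ 0.58368443 -0.01944205]]
[[0.58489562 0.09481881]]
[[0.53246347 0.04043961]]
[[0.64688231 0.03497007]]
```

Emit:
move_arm:
  plan:
    - {"offset": [-2.2,-2.2,0],"spin": 0,"jaw": 0}
    - {"offset": [-2.2,-2.2,0],"spin": 0,"jaw": 0}
    - {"offset": [0,0,4],"spin": 0,"jaw": 0}
    - {"offset": [0,0,4],"spin": 0,"jaw": 0}
    - {"offset": [0,0,0],"spin": 0,"jaw": 0}

```text
t: 2.7
tool_pos: [0.6699, 0.0406, 0.1466]
ee_rot: [3.141, -0.011, -3.141]
contact_force: [-0.9, -0.5, -0.5]
grip_width: 0.0427
grip_force: 0.0
```

Run:
```python
from h import *
s=snapshot("wrist");st=bot.state();print(st["tool_pos"],st["ee_rot"],st["grip_width"])
im=s["image"]
# handle near predicted
for x in (.665,.695):
    u,v=px(s,[x,.037,.102])[0];r=int(round(v));row=im[r,int(u)-40:int(u)+40].mean(1).astype(int)
    print(x,u,v,row.tolist()); 
pickle.dump(s,open("w2.pkl","wb"))
```

```text
[0.67230239 0.04047771 0.14944045] [ 3.14126829 -0.0051126  -3.14094042] 0.0427994045697225
0.665 250.134298768042 212.07006608722585 [195, 194, 195, 194, 196, 194, 194, 195, 195, 196, 195, 194, 196, 197, 196, 196, 198, 198, 198, 198, 198, 201, 182, 126, 128, 130, 129, 113, 116, 127, 126, 131, 133, 137, 135, 137, 134, 130, 130, 132, 129, 129, 130, 133, 131, 126, 120, 118, 113, 101, 97, 120, 126, 126, 126, 127, 127, 125, 129, 126, 125, 125, 127, 127, 125, 126, 126, 127, 127, 125, 126, 127, 126, 126, 126, 128, 125, 126, 126, 126]
0.695 250.3774520213561 252.82921142548116 [62, 63, 63, 62, 55, 129, 206, 200, 200, 198, 199, 197, 197, 199, 199, 198, 197, 199, 197, 197, 197, 198, 197, 198, 198, 199, 194, 156, 79, 88, 90, 91, 92, 94, 96, 95, 96, 95, 98, 99, 103, 103, 104, 102, 106, 105, 107, 106, 104, 123, 171, 195, 191, 190, 191, 191, 191, 193, 174, 127, 128, 132, 131, 130, 129, 131, 127, 127, 125, 128, 126, 127, 125, 128, 125, 127, 127, 124, 126, 126]
```

Emit:
move_arm:
  plan:
    - {"offset": [-0.4,-0.4,2.3],"spin": 0,"jaw": 0}
    - {"offset": [0,0,2.5],"spin": 0,"jaw": 0}
    - {"offset": [0,0,2.5],"spin": 0,"jaw": 0}
    - {"offset": [0,0,0],"spin": 0,"jaw": 0}
    - {"offset": [0,0,0],"spin": 0,"jaw": 0}

```text
t: 3.38
tool_pos: [0.6799, 0.0351, 0.0796]
ee_rot: [-3.142, 0.002, 3.141]
contact_force: [0.7, -0.3, 0.5]
grip_width: 0.0427
grip_force: 0.0
```

Emit:
move_arm:
  plan:
    - {"offset": [0,0,0],"spin": 0,"jaw": 0.6}
    - {"offset": [0,0,0],"spin": 0,"jaw": 1}
    - {"offset": [0,0,0],"spin": 0,"jaw": 1}
    - {"offset": [0,0,0],"spin": 0,"jaw": 1}
    - {"offset": [0,0,0],"spin": 0,"jaw": 1}

```text
t: 4.0
tool_pos: [0.6801, 0.0354, 0.0802]
ee_rot: [3.141, 0.003, 3.141]
contact_force: [-0.5, 1.2, 6.1]
grip_width: 0.0148
grip_force: 60.1
```

Emit:
move_arm:
  plan:
    - {"offset": [0,-0.8,0],"spin": 0,"jaw": 1}
    - {"offset": [0,-1.6,0],"spin": 0,"jaw": 1}
    - {"offset": [0,-1.6,0],"spin": 0,"jaw": 1}
    - {"offset": [-0.1,-1.6,0],"spin": 0,"jaw": 1}
    - {"offset": [0,-1.6,0],"spin": 0,"jaw": 1}

```text
t: 4.62
tool_pos: [0.6807, -0.0344, 0.0801]
ee_rot: [3.137, 0.002, 3.139]
contact_force: [-0.6, 7.4, 6.3]
grip_width: 0.0153
grip_force: 60.3
```

Emit:
move_arm:
  plan:
    - {"offset": [0,-1.6,0],"spin": 0,"jaw": 1}
    - {"offset": [0,-1.6,0],"spin": 0,"jaw": 1}
    - {"offset": [-0.1,-1.6,0],"spin": 0,"jaw": 1}
    - {"offset": [0,-1.6,0],"spin": 0,"jaw": 1}
    - {"offset": [0,-1.6,0],"spin": 0,"jaw": 1}

```text
t: 5.25
tool_pos: [0.6816, -0.1143, 0.0801]
ee_rot: [3.137, 0.002, 3.139]
contact_force: [-0.1, 6.8, 6.4]
grip_width: 0.0149
grip_force: 60.4
```

Emit:
move_arm:
  plan:
    - {"offset": [0,-1.6,0],"spin": 0,"jaw": 1}
    - {"offset": [0,-1.4,0],"spin": 0,"jaw": 1}
    - {"offset": [0,-0.8,0],"spin": 0,"jaw": 1}
    - {"offset": [0,0,0],"spin": 0,"jaw": 1}
    - {"offset": [0,0,0],"spin": 0,"jaw": 1}

```text
t: 5.88
tool_pos: [0.6813, -0.1537, 0.08]
ee_rot: [3.14, 0.002, 3.14]
contact_force: [-0.4, 3.8, 6.3]
grip_width: 0.0145
grip_force: 60.3
```

Run:
```python
from h import *
s=snapshot("top");pickle.dump(s,open("t2.pkl","wb"));im=s["image"][125:250,205:365]
cv2.imwrite("pics/e.png",cv2.resize(im,None,fx=4,fy=4,interpolation=cv2.INTER_CUBIC))
```

```text
(no output)
```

View pics/e.png

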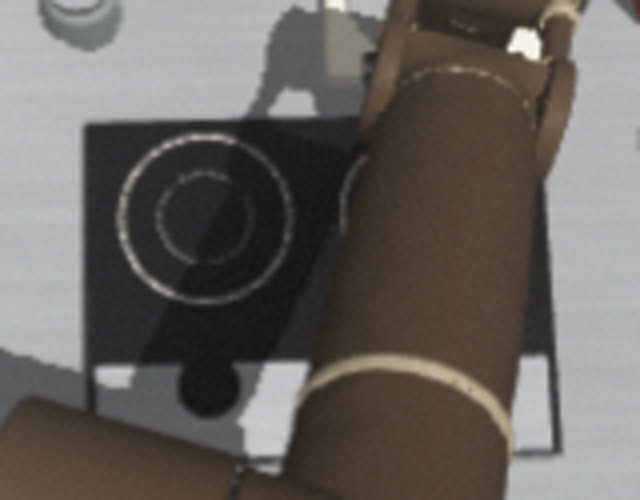

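The arm hides the pan from above; the emptied left ring is at (206,218). I'll use the other two views.

Run:
```python
from h import *
s=snapshot("wrist");c=snapshot("scene");pickle.dump((s,c),open("t3.pkl","wb"))
a=s["image"][0:260,0:512][:, 40:440];b=cv2.resize(c["image"][130:260,140:340],None,fx=2,fy=2,interpolation=cv2.INTER_CUBIC)
cv2.imwrite("pics/f.png",np.hstack([a,b]))
```

```text
(no output)
```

View pics/f.png

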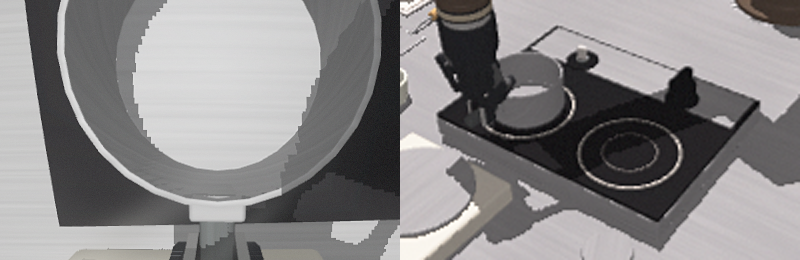

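The pan stands inside the bare ring in both views. In the wrist crop the rim spans x 58–381 with its back edge at row 205, and the hob's back-right corner is at (60,226).

Run:
```python
from h import *
s,c=pickle.load(open("t3.pkl","rb"))
for n,u,v,z in [("L",98,40,.11),("R",421,40,.11),("back",259.5,206,.11),("corner",100,226,.05)]: print(n,onz(s,(u,v),z))
# scene: pan base front contact + ring
P=lambda u,v:(140+(u-400+.5)/2-.5,130+(v+.5)/2-.5)
print("sceneringL",onz(c,[P(577,152),P(684,153),P(630,118),P(630,188)],.05))
for n,u,v in [("ring r",577,103),("ring near",530,140),("panbase near",537,127),("pan r base",563,108)]: print(n,onz(c,P(u,v),.05))
R=lambda cx,cy,r,z:np.c_[cx+r*np.cos(np.arange(0,6.28,.1)),cy+r*np.sin(np.arange(0,6.28,.1)),np.full(63,z)]
# overlay
im=c["image"].copy();
big=cv2.resize(im[130:260,140:340],None,fx=4,fy=4,interpolation=cv2.INTER_CUBIC)
for (cx,cy,r,z,col) in [(.591,-.1525,.074,.05,(0,0,255)),(.5885,.037,.074,.05,(0,0,255)),(.591,-.1525,.058,.11,(0,255,0)),(.591,-.1525,.058,.05,(255,255,0))]:
    p=((px(c,R(cx,cy,r,z))-[140,130]+.5)*4-.5).astype(np.int32);cv2.polylines(big,[p],True,col,1)
cv2.imwrite("pics/g.png",big)
```

```text
L [[ 0.58533641 -0.20921316]]
R [[ 0.58547444 -0.09459171]]
back [[ 0.64739493 -0.15202562]]
corner [[ 0.68108875 -0.25260667]]
sceneringL [[ 0.63253659 -0.02522516]
 [ 0.54847627  0.1014315 ]
 [ 0.52716368 -0.00649449]
 [ 0.64979058  0.0785148 ]]
ring r [[ 0.5431216  -0.09452464]]
ring near [[ 0.65037015 -0.09757629]]
panbase near [[ 0.62203579 -0.10819003]]
pan r base [[ 0.56492984 -0.10460442]]
```

View pics/g.png

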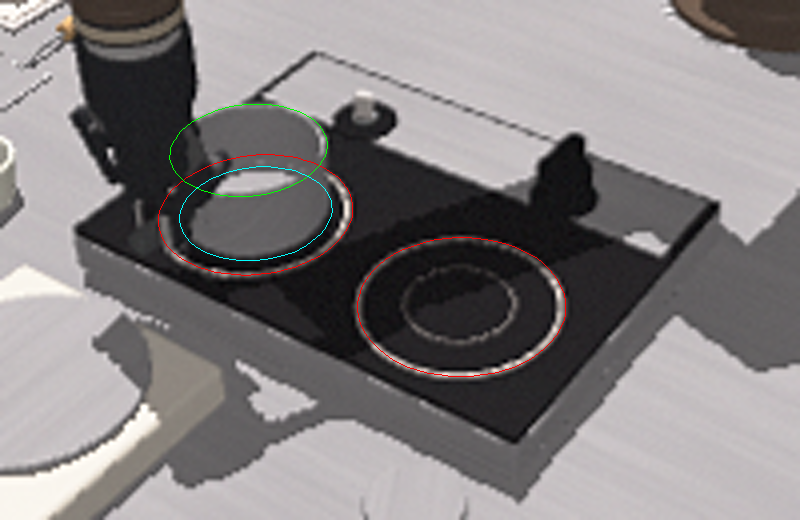

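Emit:
move_arm:
  plan:
    - {"offset": [0,0,0],"spin": 0,"jaw": 0.2}
    - {"offset": [0,0,0],"spin": 0,"jaw": 0.2}
    - {"offset": [0,0,0],"spin": 0,"jaw": 0.2}
    - {"offset": [0,0,-3],"spin": 0,"jaw": 0.2}
    - {"offset": [0,0,-5],"spin": 0,"jaw": 0.2}

```text
t: 6.65
tool_pos: [0.6781, -0.1544, 0.1555]
ee_rot: [3.14, -0.007, 3.141]
contact_force: [0.5, 0.5, -0.2]
grip_width: 0.0342
grip_force: 0.0
```

Emit:
move_arm:
  plan:
    - {"offset": [0,0,-5],"spin": 0,"jaw": -1}
    - {"offset": [5,0,0],"spin": 0,"jaw": -1}
    - {"offset": [5,0,0],"spin": 0,"jaw": -1}
    - {"offset": [5,0,0],"spin": 0,"jaw": -1}
    - {"offset": [0,0,0],"spin": 0,"jaw": -1}

```text
t: 7.28
tool_pos: [0.5257, -0.154, 0.2066]
ee_rot: [3.14, -0.005, 3.139]
contact_force: [0.1, -0.3, 1.1]
grip_width: 0.0854
grip_force: 0.0
```

Run:
```python
from h import *
s=snapshot("wrist");t=snapshot("top");pickle.dump((s,t),open("w4.pkl","wb"));print(bot.state()["tool_pos"],bot.state()["ee_rot"])
u,v=px(s,[.446,-.154,.076])[0];print(u,v)
x,y=int(u)-50,int(v)-50;x=max(x,0);y=max(y,0);print(x,y)
a=cv2.resize(s["image"][y:y+100,x:x+100],(400,400),interpolation=cv2.INTER_CUBIC)
b=cv2.resize(s["image"],(400,300)); b=np.vstack([b,np.zeros((100,400,3),np.uint8)])
cv2.imwrite("pics/i.png",np.hstack([a,b]))
```

```text
[ 0.53074008 -0.15507537  0.20859981] [-3.14111287e+00  1.41835339e-03  3.14019762e+00]
255.23368746828857 98.52832724060868
205 48
```

View pics/i.png

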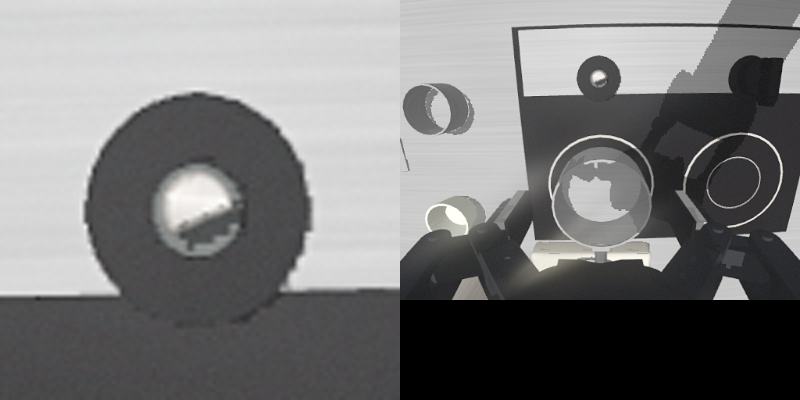

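The crop shows the bare spindle at (198,212), which is (254.5,101) in the full wrist image. Its flat faces lower right, a yaw of about +0.47. The pan sits centred in the bare ring. I'll take a closer shot of the spindle, then go over the knob.

Emit:
move_arm:
  plan:
    - {"offset": [2,0,2.5],"spin": 0,"jaw": -1}
    - {"offset": [2,0,2.5],"spin": 0,"jaw": -1}
    - {"offset": [0,0,0],"spin": 0,"jaw": -1}
    - {"offset": [0,0,0],"spin": 0,"jaw": -1}

```text
t: 7.88
tool_pos: [0.4931, -0.1554, 0.1595]
ee_rot: [-3.14, 0.003, 3.141]
contact_force: [-0.4, -0.2, 0.3]
grip_width: 0.0855
grip_force: 0.0
```

Run:
```python
from h import *
s=snapshot("wrist");pickle.dump(s,open("w5.pkl","wb"));print(bot.state()["tool_pos"]);print("cam",ray(s,(0,0))[0])
u,v=px(s,[.446,-.154,.076])[0];print(u,v)
s0,t=pickle.load(open("w4.pkl","rb"))
d=pickle.load(open("s0.pkl","rb"))
# knob estimate from top+scene silhouettes: skirt circle
for n,(x0,y0,x1,y1) in [("top",(150,188,180,218)),("scene",(355,228,390,260))]:
    im=d[n]["image"];m=np.zeros(im.shape[:2],np.uint8);m[y0:y1,x0:x1]=im[y0:y1,x0:x1].max(2)<75
    c=biggest(m).reshape(-1,2);M=cv2.moments(m,True);print(n,M["m10"]/M["m00"],M["m01"]/M["m00"],onz(d[n],(M["m10"]/M["m00"],M["m01"]/M["m00"]),.02),c.min(0),c.max(0))
```

```text
[ 0.493271   -0.15551589  0.1598798 ]
cam [ 0.42037838 -0.15491155  0.30230561]
257.60836902777334 140.63489334753467
top 163.98507462686567 204.4402985074627 [[0.50630822 0.35892087]] [158 196] [170 211]
scene 372.9925925925926 244.27407407407406 [[0.51153904 0.36137169]] [364 234] [381 254]
```

Emit:
move_arm:
  plan:
    - {"offset": [0,5,-4],"spin": 0,"jaw": -1}
    - {"offset": [0,6,0],"spin": 0,"jaw": -1}
    - {"offset": [0,6,0],"spin": 0,"jaw": -1}
    - {"offset": [0,6,0],"spin": 0,"jaw": -1}
    - {"offset": [0,6,0],"spin": 0,"jaw": -1}

```text
t: 8.55
tool_pos: [0.4929, 0.1367, 0.1995]
ee_rot: [3.141, 0.005, 3.141]
contact_force: [1.6, -0.7, -0.1]
grip_width: 0.0855
grip_force: 0.0
```

Emit:
move_arm:
  plan:
    - {"offset": [-1,6,0],"spin": 0,"jaw": -1}
    - {"offset": [-2,5.5,0],"spin": 0,"jaw": -1}
    - {"offset": [-2,5,0],"spin": 0,"jaw": -1}
    - {"offset": [-3,5,0],"spin": 0,"jaw": -1}
    - {"offset": [0,0,0],"spin": 0,"jaw": -1}

```text
t: 9.18
tool_pos: [0.5736, 0.3538, 0.198]
ee_rot: [3.139, 0.004, -3.139]
contact_force: [-0.4, -0.5, -0.6]
grip_width: 0.0854
grip_force: 0.0
```

Run:
```python
from h import *
st=bot.state();s=snapshot("wrist");pickle.dump(s,open("w6.pkl","wb"));print(st["tool_pos"],st["ee_rot"]);print("cam",ray(s,(0,0))[0])
k=px(s,[.507,.358,.022])[0];print("knob pred",k)
def crop(s,c,h):
    x,y=max(int(c[0])-h,0),max(int(c[1])-h,0);print("origin",x,y,400/(2*h))
    return cv2.resize(s["image"][y:y+2*h,x:x+2*h],(400,400),interpolation=cv2.INTER_CUBIC)
w=pickle.load(open("w5.pkl","rb"))
cv2.imwrite("pics/j.png",np.hstack([crop(w,px(w,[.446,-.154,.076])[0],25),crop(s,k,50)]))
```

```text
[0.57356667 0.35378646 0.19801874] [ 3.13878769  0.00377423 -3.13879011]
cam [0.50080663 0.35347757 0.34074418]
knob pred [259.51148303 111.46501729]
origin 232 115 8.0
origin 209 61 4.0
```

View pics/j.png

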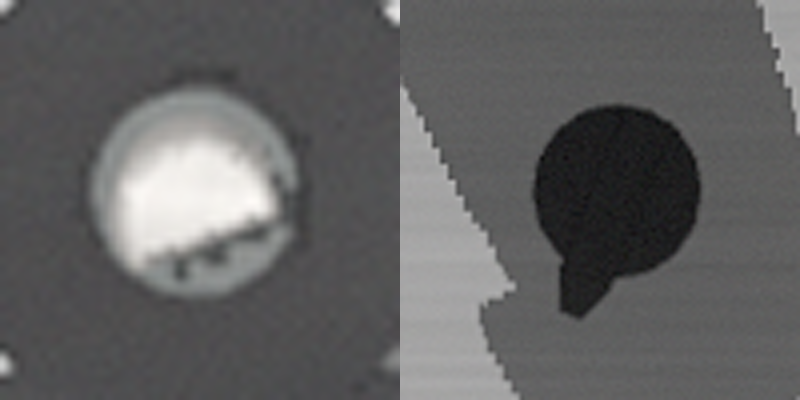

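Left crop: the spindle's D has its flat edge running from (145,263) to (280,218), facing lower right. Right crop: the black loose knob has its skirt centred at (617,190) and its nose tip at (575,315). It is black and beside the hob, so the choice is confirmed. Next I fit both.

Run:
```python
from h import *
from scipy.optimize import least_squares
def circ(p):
    f=lambda q:np.hypot(*(p-q[:2]).T)-q[2]
    r=least_squares(f,[*p.mean(0),np.ptp(p[:,0])/2],loss="soft_l1",f_scale=.0005);return r.x
s=pickle.load(open("w6.pkl","rb"));g=s["image"].max(2)
m=np.zeros_like(g);m[61:161,209:309]=g[61:161,209:309]<55
c=biggest(m).reshape(-1,2).astype(float)
w=onz(s,c,.022);o=circ(w);print("skirt",o)
r=np.hypot(*(w-o[:2]).T);n=w[r>.026];a=np.arctan2(n[:,1].mean()-o[1],n[:,0].mean()-o[0]);print("nose",a,len(n),r.max())
ww=onz(s,c,.035);n=ww[r>.0255];v=n.mean(0)-onz(s,px(s,[*o[:2],.022]),.022)[0];print("nose z.035",np.arctan2(v[1],v[0]))
# bottom height variant
print("skirt if z=.0",circ(onz(s,c,.0)))
for f,b in (("w5.pkl",0),("w4.pkl",1)):
    s=pickle.load(open(f,"rb"));s=s[0] if b else s
    im=s["image"].max(2);u,v=px(s,[.446,-.154,.076])[0].astype(int)
    big=cv2.resize(im[v-25:v+25,u-25:u+25],None,fx=8,fy=8,interpolation=cv2.INTER_CUBIC)
    for T in (195,210,225):
        c=biggest(big>T).reshape(-1,2);w=onz(s,(c+.5)/8-.5+[u-25,v-25],.076)
        h=cv2.convexHull(w.astype(np.float32)).reshape(-1,2)
        e=np.roll(h,-1,0)-h;L=np.hypot(*e.T)
        # boundary pts on the +x side: RANSAC-like line
        q=w[w[:,0]>w[:,0].mean()+.001];
        vx,vy,x0,y0=cv2.fitLine(q.astype(np.float32),cv2.DIST_HUBER,0,1e-4,1e-4).ravel()
        nrm=np.array([-vy,vx]);nrm*=np.sign(nrm[0]);k=L.argmax()
        nh=np.array([e[k][1],-e[k][0]])/L[k];nh*=np.sign(nh[0])
        far=(w-[x0,y0])@nrm<-.002
        print(f,T,"fitline yaw",np.arctan2(nrm[1],nrm[0]),"hull edge",L[k],np.arctan2(nh[1],nh[0]),"line pt",x0,y0,"circ",circ(w[far]) if far.sum()>9 else 0)
```

```text
skirt [0.50464673 0.36116002 0.02121764]
nose -0.3869198263293729 17 0.03295405555683804
nose z.035 -0.3970157639175137
skirt if z=.0 [0.50489461 0.36169644 0.02267214]
w5.pkl 195 fitline yaw 0.30259857 hull edge 0.007917989 0.35038334 line pt 0.44858095 -0.15520945 circ [ 0.44651544 -0.15539249  0.00692688]
w5.pkl 210 fitline yaw 0.2790569 hull edge 0.008126039 0.35317558 line pt 0.44834536 -0.15551999 circ [ 0.44671696 -0.15531681  0.00668055]
w5.pkl 225 fitline yaw 0.2666553 hull edge 0.008180881 0.33830485 line pt 0.4481848 -0.15582868 circ [ 0.44688173 -0.15522463  0.00634032]
w4.pkl 195 fitline yaw 0.29122952 hull edge 0.012545592 0.34433785 line pt 0.44877023 -0.15592894 circ [ 0.44668661 -0.15530515  0.00694069]
w4.pkl 210 fitline yaw 0.2811848 hull edge 0.012017529 0.3317816 line pt 0.44864237 -0.15585986 circ [ 0.44677816 -0.15522749  0.00668996]
w4.pkl 225 fitline yaw 0.2700506 hull edge 0.008708683 0.32106715 line pt 0.44797313 -0.15497543 circ [ 0.4468517  -0.15514967  0.00634493]
```

Emit:
move_arm:
  plan:
    - {"offset": [3.4,0.36,0],"spin": 0,"jaw": 0.3}
    - {"offset": [3.4,0.36,0],"spin": 0,"jaw": 0.3}
    - {"offset": [0,0,0],"spin": 0.18,"jaw": 0.3}
    - {"offset": [0,0,5],"spin": 0.18,"jaw": 0.3}
    - {"offset": [0,0,5],"spin": 0,"jaw": 0.3}

```text
t: 9.85
tool_pos: [0.5043, 0.3561, 0.0989]
ee_rot: [3.138, 0.003, 2.779]
contact_force: [0.5, 0.0, 0.1]
grip_width: 0.0298
grip_force: 0.0
```

Emit:
move_arm:
  plan:
    - {"offset": [0,0,2.5],"spin": 0,"jaw": 0.3}
    - {"offset": [0,0,0],"spin": 0,"jaw": 0.3}
    - {"offset": [0,0,0],"spin": 0,"jaw": 0.3}

```text
t: 10.22
tool_pos: [0.5043, 0.3565, 0.0743]
ee_rot: [3.139, 0.002, 2.78]
contact_force: [0.0, 0.5, 0.4]
grip_width: 0.0301
grip_force: 0.0
```

Run:
```python
from h import *
st=bot.state();print(st["tool_pos"],st["ee_rot"],st["grip_width"],st["joint_positions"],st["contact_force"])
R=cv2.Rodrigues(np.zeros(3))[0]
from scipy.spatial.transform import Rotation as Q
R=Q.from_euler("xyz",st["ee_rot"]).as_matrix()
print("delta tool cm",R.T@(np.array([.5047,.3612,.0245])-st["tool_pos"])*100)
s=snapshot("wrist");pickle.dump(s,open("w7.pkl","wb"))
```

```text
[0.50429702 0.35653343 0.07432103] [3.13919075e+00 1.97714172e-03 2.78017208e+00] 0.030122843935599473 [ 5.44949239e-01  4.76453550e-01  1.75256845e+00 -9.56848358e-05
  9.09460590e-01 -6.64370243e-01] [3.79799563e-04 4.76138661e-01 3.66292812e-01]
delta tool cm [0.13716717 0.43879103 4.98290968]
```

Emit:
move_arm:
  plan:
    - {"offset": [0.14,0.44,0],"spin": 0,"jaw": 0.3}
    - {"offset": [0,0,2.5],"spin": 0,"jaw": 0.3}
    - {"offset": [0,0,2],"spin": 0,"jaw": 0.3}
    - {"offset": [0,0,0],"spin": 0,"jaw": 0.3}
    - {"offset": [0,0,0],"spin": 0,"jaw": 0.3}

```text
t: 10.9
tool_pos: [0.5035, 0.3612, 0.0276]
ee_rot: [3.141, 0.0, 2.781]
contact_force: [0.1, -0.1, -0.8]
grip_width: 0.0298
grip_force: 0.0
```

Emit:
move_arm:
  plan:
    - {"offset": [0,0,0.2],"spin": 0,"jaw": 0.3}
    - {"offset": [0,0,0],"spin": 0,"jaw": 0.6}
    - {"offset": [0,0,0],"spin": 0,"jaw": 1}
    - {"offset": [0,0,0],"spin": 0,"jaw": 1}
    - {"offset": [0,0,0],"spin": 0,"jaw": 1}

```text
t: 11.52
tool_pos: [0.5037, 0.3612, 0.026]
ee_rot: [3.141, 0.001, 2.781]
contact_force: [0.5, 0.4, 4.1]
grip_width: 0.0121
grip_force: 62.3
```

Run:
```python
from h import *
s=snapshot("wrist");t=snapshot("top");c=snapshot("scene");pickle.dump((s,t,c),open("w8.pkl","wb"))
# knob mask in wrist
o=[.5047,.3612,.022];print(px(s,[o,[.5047+.032*np.cos(.36),.3612-.032*np.sin(.36),.035]]),bot.state()["joint_positions"][5])
```

```text
[[256.47407257 247.00756003]
 [256.58470861 311.86733617]] -0.6581073264424597
```

Run:
```python
from h import *
s,t,c=pickle.load(open("w8.pkl","rb"));g=s["image"].max(2)
R=np.array([[np.cos(2.781),np.sin(2.781)],[np.sin(2.781),-np.cos(2.781)]]) # cols tool x,y in world
tcp=np.array([.5037,.3612])
P=[]
for col in range(236,280,4):
    r=np.where(g[150:300,col]<55)[0]
    if len(r): 
        w=onz(s,(col,150+r[0]-.5),.0)[0]; P.append(R.T@(w-tcp)*1000); print(col,150+r[0],P[-1].round(1))
P=np.array(P);P=P[abs(P[:,1])<12]
print("axis tool x est mm",(P[:,0]-np.sqrt(22**2-P[:,1]**2)).round(2))
```

```text
236 207 [ 14.8 -11.8]
240 202 [17.9 -9.4]
244 201 [18.5 -7. ]
248 200 [19.1 -4.6]
252 199 [19.8 -2.2]
256 198 [20.4  0.1]
260 199 [19.8  2.5]
264 200 [19.1  4.9]
268 200 [19.1  7.2]
272 202 [17.9  9.6]
276 204 [16.6 12. ]
axis tool x est mm [-3.79 -2.   -2.33 -2.37 -2.12 -1.62 -2.1  -2.32 -1.64 -1.9 ]
```

Emit:
move_arm:
  plan:
    - {"offset": [0,0,-4],"spin": 0,"jaw": 1}
    - {"offset": [0,0,-6],"spin": 0,"jaw": 1}
    - {"offset": [0,0,-6],"spin": -0.18,"jaw": 1}
    - {"offset": [0,0,0],"spin": -0.18,"jaw": 1}
    - {"offset": [0,0,0],"spin": 0,"jaw": 1}

```text
t: 12.3
tool_pos: [0.5028, 0.3606, 0.1852]
ee_rot: [-3.141, -0.0, 3.139]
contact_force: [-0.2, 0.5, 0.0]
grip_width: 0.0123
grip_force: 61.6
```

Emit:
move_arm:
  plan:
    - {"offset": [0.1,-5.5,0],"spin": 0,"jaw": 1}
    - {"offset": [0.1,-5.5,0],"spin": 0,"jaw": 1}
    - {"offset": [0.1,-5.6,0],"spin": 0,"jaw": 1}
    - {"offset": [0.1,-5.6,0],"spin": 0,"jaw": 1}
    - {"offset": [0.1,-5.6,0],"spin": 0,"jaw": 1}

```text
t: 12.92
tool_pos: [0.496, 0.081, 0.1831]
ee_rot: [-3.141, -0.004, 3.138]
contact_force: [0.4, 0.0, -0.7]
grip_width: 0.0125
grip_force: 61.7
```

Emit:
move_arm:
  plan:
    - {"offset": [0.1,-5.6,0],"spin": 0,"jaw": 1}
    - {"offset": [0.1,-5.6,0],"spin": 0,"jaw": 1}
    - {"offset": [0.2,-5.5,0],"spin": 0,"jaw": 1}
    - {"offset": [0.2,-5.5,0],"spin": -0.165,"jaw": 1}
    - {"offset": [0,0,0],"spin": -0.165,"jaw": 1}

```text
t: 13.55
tool_pos: [0.4901, -0.1425, 0.1833]
ee_rot: [3.14, -0.003, -2.816]
contact_force: [0.2, 0.0, -0.7]
grip_width: 0.0123
grip_force: 61.7
```

Emit:
move_arm:
  plan:
    - {"offset": [0,0,1.5],"spin": 0,"jaw": 1}
    - {"offset": [0,0,0],"spin": 0,"jaw": 1}
    - {"offset": [0,0,0],"spin": 0,"jaw": 1}

```text
t: 13.92
tool_pos: [0.4911, -0.1381, 0.1692]
ee_rot: [3.14, -0.002, -2.813]
contact_force: [0.1, 0.0, -0.4]
grip_width: 0.0124
grip_force: 61.7
```

```bash
cat > sp.py <<'E'
from h import *
from scipy.optimize import least_squares
from scipy.spatial.transform import Rotation as Q
st=bot.state();print(st["tool_pos"],st["ee_rot"],st["grip_width"],st["joint_positions"][5])
s=snapshot("wrist");pickle.dump(s,open("w9.pkl","wb"))
R=Q.from_euler("xyz",st["ee_rot"]).as_matrix()
im=s["image"].max(2);u,v=px(s,[.4465,-.1553,.076])[0].astype(int);print(u,v)
big=cv2.resize(im[v-25:v+25,u-25:u+25],None,fx=8,fy=8,interpolation=cv2.INTER_CUBIC)
for T in (150,180,195,210):
    c=biggest(big>T).reshape(-1,2);w=onz(s,(c+.5)/8-.5+[u-25,v-25],.076)
    h=cv2.convexHull(w.astype(np.float32)).reshape(-1,2);e=np.roll(h,-1,0)-h;L=np.hypot(*e.T);k=L.argmax()
    nh=np.array([e[k][1],-e[k][0]])/L[k];nh*=np.sign(nh[0])
    far=(w-h[k])@nh<-.003
    q=least_squares(lambda q:np.hypot(*(w[far]-q[:2]).T)-q[2],[*w.mean(0),.008],loss="soft_l1",f_scale=.0005).x
    print(T,"L",L[k],"yaw",np.arctan2(nh[1],nh[0]),"circ",q,"flat dist",(h[k]-q[:2])@nh)
# knob edge, bottom of skirt 26mm below TCP
zb=st["tool_pos"][2]-.026
P=[]
for col in range(240,276,4):
    r=np.where(im[150:300,col]<55)[0]
    for a in [x for x in r if x+5 in r][:1]:
        w=onz(s,(col,150+a-.5),zb)[0]; d=R.T@(np.array([*w,zb])-st["tool_pos"])*1000
        P.append((col,150+a,round(d[0],1),round(d[1],1),round(d[0]-np.sqrt(max(484-d[1]**2,0)),2)))
print(P)
cv2.imwrite("pics/k.png",np.hstack([cv2.resize(s["image"],(400,300)),cv2.resize(big,(300,300))[:,:,None].repeat(3,2)]))
E
python3 sp.py
```

```text
[ 0.49111706 -0.13806167  0.16924243] [ 3.14018654e+00 -1.70303249e-03 -2.81286860e+00] 0.0123986820240466 -2.2589415763671408
252 138
150 L 0.012115939 yaw 0.39242375 circ [ 0.44540359 -0.15603575  0.00753003] flat dist 0.004390111453378572
180 L 0.0062893685 yaw 0.3589035 circ [ 0.44629971 -0.15564825  0.00710778] flat dist 0.0028263746973003286
195 L 0.0061898404 yaw 0.35939226 circ [ 0.4465829  -0.15549704  0.00693295] flat dist 0.0023149347082562183
210 L 0.0037395994 yaw 0.24882987 circ [ 0.44686301 -0.15532177  0.00677086] flat dist 0.0018313412124316738
[(240, np.int64(202), np.float64(17.6), np.float64(-9.2), np.float64(-2.4)), (244, np.int64(200), np.float64(18.8), np.float64(-6.8), np.float64(-2.09)), (248, np.int64(199), np.float64(19.5), np.float64(-4.4), np.float64(-2.1)), (252, np.int64(195), np.float64(21.9), np.float64(-2.0), np.float64(0.02)), (256, np.int64(193), np.float64(23.2), np.float64(0.4), np.float64(1.16)), (260, np.int64(191), np.float64(24.4), np.float64(2.7), np.float64(2.55)), (264, np.int64(189), np.float64(25.6), np.float64(5.1), np.float64(4.18)), (268, np.int64(189), np.float64(25.6), np.float64(7.4), np.float64(4.87)), (272, np.int64(189), np.float64(25.6), np.float64(9.8), np.float64(5.87))]
```

View pics/k.png

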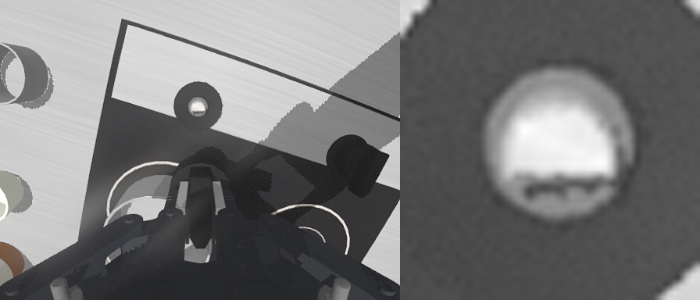

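The flat is level in the image (row about 183), so the yaw matches. The spindle is at (198,107) in the left picture, straight ahead of the gripped knob.

Emit:
move_arm:
  plan:
    - {"offset": [2.5,-0.1,0],"spin": 0,"jaw": 1}
    - {"offset": [2.5,-0.1,0],"spin": 0,"jaw": 1}
    - {"offset": [0,0,3],"spin": 0,"jaw": 1}
    - {"offset": [0,0,2.5],"spin": 0,"jaw": 1}
    - {"offset": [0,0,0],"spin": 0,"jaw": 1}

```text
t: 14.6
tool_pos: [0.4436, -0.156, 0.1139]
ee_rot: [3.139, -0.003, -2.812]
contact_force: [-0.2, 0.4, -1.3]
grip_width: 0.0124
grip_force: 61.7
```

Emit:
move_arm:
  plan:
    - {"offset": [0,0,0],"spin": 0,"jaw": 1}
    - {"offset": [0,0,0],"spin": 0,"jaw": 1}

```text
t: 14.85
tool_pos: [0.4464, -0.1575, 0.1167]
ee_rot: [-3.14, 0.002, -2.812]
contact_force: [-0.2, -0.4, -0.6]
grip_width: 0.0124
grip_force: 61.7
```

```bash
cat > dl.py <<'E'
from h import *
from scipy.spatial.transform import Rotation as Q
st=bot.state();R=Q.from_euler("xyz",st["ee_rot"]).as_matrix()
print(st["tool_pos"],st["ee_rot"],st["contact_force"],R.T@(np.array([.4446,-.1562,.084])-st["tool_pos"])*100)
E
python3 dl.py
```

```text
[ 0.44637745 -0.15753695  0.11669973] [-3.13960566e+00  2.00478880e-03 -2.81208612e+00] [-0.1568244  -0.40381672 -0.6134764 ] [0.13147749 0.19051288 3.26934408]
```

Emit:
move_arm:
  plan:
    - {"offset": [0.13,0.19,0],"spin": 0,"jaw": 1}
    - {"offset": [0,0,0],"spin": 0,"jaw": 1}
    - {"offset": [0,0,0],"spin": 0,"jaw": 1}
    - {"offset": [0,0,0],"spin": 0,"jaw": 1}

```text
t: 15.35
tool_pos: [0.4433, -0.1558, 0.1153]
ee_rot: [-3.142, 0.0, -2.812]
contact_force: [-0.3, -1.3, -0.0]
grip_width: 0.0126
grip_force: 61.7
```

```bash
python3 dl.py
```

```text
[ 0.44327662 -0.155812    0.11534521] [-3.14153185e+00  4.72957220e-05 -2.81243420e+00] [-0.27538228 -1.29866153 -0.02290617] [-0.11254304 -0.07930382  3.1345308 ]
```

Emit:
move_arm:
  plan:
    - {"offset": [-0.1,-0.05,0],"spin": 0,"jaw": 1}
    - {"offset": [0,0,0],"spin": 0,"jaw": 1}
    - {"offset": [0,0,0],"spin": 0,"jaw": 1}

```text
t: 15.72
tool_pos: [0.4444, -0.156, 0.1153]
ee_rot: [3.142, -0.0, -2.812]
contact_force: [-0.6, 0.1, -1.3]
grip_width: 0.0122
grip_force: 61.7
```

Emit:
move_arm:
  plan:
    - {"offset": [0,0,0],"spin": 0,"jaw": 1}
    - {"offset": [0,0,0],"spin": 0,"jaw": 1}
    - {"offset": [0,0,0],"spin": 0,"jaw": 1}

```text
t: 16.1
tool_pos: [0.4444, -0.1559, 0.1153]
ee_rot: [-3.142, 0.0, -2.812]
contact_force: [0.6, 0.0, 0.3]
grip_width: 0.0124
grip_force: 61.7
```

```bash
python3 dl.py
```

```text
[ 0.44435549 -0.15593025  0.11532944] [-3.14158412e+00  1.95471420e-05 -2.81241336e+00] [0.64854434 0.03922765 0.32145907] [-0.01435713 -0.03340399  3.1329443 ]
```

Settled on target. Descending gently.

Emit:
move_arm:
  plan:
    - {"offset": [0,0,0.6],"spin": 0,"jaw": 1}
    - {"offset": [0,0,0.5],"spin": 0,"jaw": 1}
    - {"offset": [0,0,0.4],"spin": 0,"jaw": 1}
    - {"offset": [0,0,0.2],"spin": 0,"jaw": 1}
    - {"offset": [0,0,0],"spin": 0,"jaw": 1}

```text
t: 16.73
tool_pos: [0.4453, -0.1561, 0.0984]
ee_rot: [-3.141, 0.002, -2.813]
contact_force: [3.0, 1.2, -1.9]
grip_width: 0.0123
grip_force: 61.6
```

Emit:
move_arm:
  plan:
    - {"offset": [-0.05,0,0.4],"spin": 0,"jaw": 1}
    - {"offset": [0,0,0.4],"spin": 0,"jaw": 1}
    - {"offset": [0,0,0.3],"spin": 0,"jaw": 1}
    - {"offset": [0,0,0],"spin": 0,"jaw": 1}

```text
t: 17.23
tool_pos: [0.4455, -0.1559, 0.0872]
ee_rot: [-3.141, 0.001, -2.813]
contact_force: [4.0, 1.6, -1.6]
grip_width: 0.0125
grip_force: 61.6
```

Emit:
move_arm:
  plan:
    - {"offset": [-0.05,0,0.3],"spin": 0,"jaw": 1}
    - {"offset": [0,0,0.3],"spin": 0,"jaw": 1}
    - {"offset": [0,0,0.2],"spin": 0,"jaw": 1}
    - {"offset": [0,0,0],"spin": 0,"jaw": 1}

```text
t: 17.73
tool_pos: [0.4456, -0.1557, 0.08]
ee_rot: [-3.142, 0.0, -2.812]
contact_force: [2.4, 2.1, 6.7]
grip_width: 0.0124
grip_force: 62.8
```

Emit:
move_arm:
  plan:
    - {"offset": [0,0,0.2],"spin": 0,"jaw": 1}
    - {"offset": [0,0,0.1],"spin": 0,"jaw": 1}
    - {"offset": [0,0,0],"spin": 0,"jaw": 1}

```text
t: 18.1
tool_pos: [0.4457, -0.1558, 0.0798]
ee_rot: [3.141, -0.001, -2.812]
contact_force: [-5.2, 4.2, 27.8]
grip_width: 0.0125
grip_force: 65.5
```

Emit:
move_arm:
  plan:
    - {"offset": [0,0,0],"spin": 0,"jaw": 1}
    - {"offset": [0,0,0],"spin": 0,"jaw": 1}
    - {"offset": [0,0,0],"spin": 0,"jaw": 1}
    - {"offset": [0,0,0],"spin": 0,"jaw": 1}

```text
t: 18.6
tool_pos: [0.4457, -0.1558, 0.0798]
ee_rot: [3.141, -0.001, -2.812]
contact_force: [-4.8, 3.8, 27.3]
grip_width: 0.0125
grip_force: 65.5
```

Run:
```python
from h import *
c=snapshot("scene");t=snapshot("top");st=bot.state();print(st["tool_pos"],st["ee_rot"],st["contact_force"],st["grip_force"])
# dark skirt silhouette of knob in scene vs expected when pressed (underside .053) / not pressed (.058)
for z in (.053,.058): print(px(c,[[.446+.022,-.1555,z],[.446+.022,-.1555,z+.022]]))
g=c["image"].max(2);u,v=px(c,[.468,-.1555,.06])[0].astype(int);print(u,v,g[v-12:v+12,u].tolist())
# pan: bright rim check in top, centre via left/right edges not needed; compare with pose before
```

```text
[ 0.44572796 -0.15581936  0.07979813] [ 3.14103962e+00 -8.41149458e-04 -2.81213930e+00] [-4.8773635   4.37915299 27.28226645] 65.515376329422
[[227.53355    162.26849033]
 [227.18834427 156.6906803 ]]
[[227.45578743 161.01167092]
 [227.1087741  155.40553862]]
227 160 [68, 72, 71, 44, 39, 24, 20, 19, 24, 20, 21, 23, 20, 22, 20, 23, 22, 25, 20, 21, 23, 24, 19, 22]
```

```bash
python3 -c "
from plant import bot
print(bot.finish_job())"
```

```text
the job is handed in; nothing more can be done
None
```

I slid the pan onto the bare ring, about 3 mm or less off its middle by camera. The knob is on the spindle and was held pressed to the stop (27 N steady, spring 9 N) when I handed in at 18.6 s, but no verdict came back.

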